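# Clear the soap-stamp slides for washing

### The job

Wash-up after stamping soap: move the cream bar of soap from the grey wash tray to the small wooden drying board, and turn the red handle on the plywood holder a quarter turn to its open stop so the yellow gate drops. Then draw every stamp slide straight and level out of its channel without forcing it and lay each flat, right way up, on the floor of the tray. When all are there and the soap lies flat on the board, turn the handle back to its closed stop; leave the other things on the bench where they are.

Things in the scene. Friction and masses are not known exactly. Their poses are not given: they have to be found in the camera images.
- holder: fixed plywood holder, 252 mm wide (own y), x from -55 (front, channel mouths) to +65 mm, 44 mm high. Three channels along x at y = -70, 0, +70 mm, 46 mm wide, 12 mm high, floor at z = 24 mm, under lips (z 36 to 44 mm) that leave a 28 mm slot open above; shut at the rear. Slides come out towards -x. Origin: centre of the underside; z up
- mouth (a point): middle of the centre channel's mouth: holder x = -55, y = 0, z = 30 mm. A slide is fully out when its origin is 50 mm or more in front of the mouths (holder x below -105 mm)
- gate (a joint): toothed yellow gate before the mouths (holder x -68 to -58 mm), moved by the handle: 0 = up, top at z 36 mm, locks the slides; 0.018 = down, top at z 18 mm, slides free; gaps 30 mm wide leave room for the necks
- lock (a joint): red quarter-turn handle on the holder, upright axis: 0 = closed stop (lever along holder +y, gate up), 1.571 = open stop (lever along holder +x, to the rear, gate down); it turns clockwise from above as the value grows, with about 0.15 N m of friction, and stays where it is left
- lock_grip (a point): point on the axis of the round upright red knob at the lever's end (20 mm in diameter; free height of the knob from 19 mm below this point to 15 mm above it); it lies at height 101 mm, 80 mm from the handle's axis
- lock_hinge (a point): point on the handle's turning axis, at the same height as lock_grip; at holder x = 45, y = 0 mm
- fin_red (a point): centre of the red grip fin that stands on that slide's neck: 30 (slide x) x 16 (y) x 34 mm high; this point is at slide x = -92, y = 0, z = 27 mm (fin from z 10 to 44 mm)
- fin_blue (a point): centre of the blue grip fin that stands on that slide's neck: 30 (slide x) x 16 (y) x 34 mm high; this point is at slide x = -92, y = 0, z = 27 mm (fin from z 10 to 44 mm)
- fin_green (a point): centre of the green grip fin that stands on that slide's neck: 30 (slide x) x 16 (y) x 34 mm high; this point is at slide x = -92, y = 0, z = 27 mm (fin from z 10 to 44 mm)
- slide_red: stamp slide with a red fin, 110 g, perhaps absent (2 or 3 are there, in any channel): flat white plate 100 (own x) x 44 (y) x 10 mm with a brass stamp on it; a neck 16 mm wide, 10 mm thick runs 60 mm on from its -x end. Origin: centre of the plate's underside, z up. In the holder: axes parallel to the holder's, origin at x -5 to -1, y -70, 0 or 70, z 24 mm
- slide_blue: stamp slide with a blue fin, 110 g, perhaps absent (2 or 3 are there, in any channel): flat white plate 100 (own x) x 44 (y) x 10 mm with a brass stamp on it; a neck 16 mm wide, 10 mm thick runs 60 mm on from its -x end. Origin: centre of the plate's underside, z up. In the holder: axes parallel to the holder's, origin at x -5 to -1, y -70, 0 or 70, z 24 mm
- slide_green: stamp slide with a green fin, 110 g, perhaps absent (2 or 3 are there, in any channel): flat white plate 100 (own x) x 44 (y) x 10 mm with a brass stamp on it; a neck 16 mm wide, 10 mm thick runs 60 mm on from its -x end. Origin: centre of the plate's underside, z up. In the holder: axes parallel to the holder's, origin at x -5 to -1, y -70, 0 or 70, z 24 mm
- tray: loose grey wash tray, 280 (own x) x 220 (y) x 18 mm high, walls and floor 4 mm thick, 0.6 kg. Origin: centre of its underside; z up. Holds three slides side by side when they lie along its y, 80 mm apart
- soap1: cream bar of soap, 75 (own x) x 50 (y) x 26 mm (z), 110 g, loose; starts flat on the tray's floor; origin under its centre
- board: fixed wooden drying board, 130 (own x) x 110 (y) x 12 mm high, on the bench; origin: centre of its underside
- soap2: bystander: green bar of soap 75 x 50 x 26 mm, loose on the bench; origin under its centre
- spray: bystander: blue bottle, 60 mm wide, 170 mm high; origin under its centre
- jar: bystander: amber jar, 70 mm wide, 90 mm high; origin under its centre
- brush: bystander: brush lying on the bench; origin under its middle
- cup: bystander: white mug, 72 mm wide, 80 mm high; origin under its centre
Mind the look-alikes: they are no part of the job. What is shaped like the soap1 but orange or purple is not meant.

How it is judged:
On the way, in this order (a step that is already met when the one before it is completed fails the run):
1. the handle is turned to its open stop while the slides are still in the holder (value of joint lock above 1.4 rad and x of each of slide_red, slide_blue, slide_green in the frame of holder above -0.03 m), for 0.2 s.
2. every slide present lies flat in the tray and the soap flat on the board, with the handle still open (x of slide_red in the frame of tray between -0.12 and 0.12 m and y of slide_red in the frame of tray between -0.09 and 0.09 m and z of each of slide_red, slide_blue, slide_green in the frame of tray below 0.009 m and angle between each of slide_red, slide_blue, slide_green's own z axis and vertical below 0.06 rad and linear speed of each of slide_red, slide_blue, slide_green, soap1 below 0.03 m/s and x of slide_blue in the frame of tray between -0.12 and 0.12 m and y of slide_blue in the frame of tray between -0.09 and 0.09 m and x of slide_green in the frame of tray between -0.12 and 0.12 m and y of slide_green in the frame of tray between -0.09 and 0.09 m and x of soap1 in the frame of board between -0.055 and 0.055 m and y of soap1 in the frame of board between -0.045 and 0.045 m and z of soap1 in the frame of board between 0.008 and 0.045 m and (angle between soap1's own z axis and vertical below 0.08 rad or angle between soap1's own z axis and vertical above 3.06 rad) and value of joint lock above 1.2 rad), for 0.3 s.
At the end, for the whole second after the job is handed in: every slide that is present lies at rest, flat (within 0.06 rad) and right way up on the floor of the tray (underside within 5 mm of it), the cream soap lies at rest flat on the board (centre within 55 x 45 mm of its middle), and the handle is within 0.12 rad of its closed stop (x of slide_red in the frame of tray between -0.12 and 0.12 m and y of slide_red in the frame of tray between -0.09 and 0.09 m and z of each of slide_red, slide_blue, slide_green in the frame of tray below 0.009 m and angle between each of slide_red, slide_blue, slide_green's own z axis and vertical below 0.06 rad and linear speed of each of slide_red, slide_blue, slide_green, soap1 below 0.03 m/s and x of slide_blue in the frame of tray between -0.12 and 0.12 m and y of slide_blue in the frame of tray between -0.09 and 0.09 m and x of slide_green in the frame of tray between -0.12 and 0.12 m and y of slide_green in the frame of tray between -0.09 and 0.09 m and x of soap1 in the frame of board between -0.055 and 0.055 m and y of soap1 in the frame of board between -0.045 and 0.045 m and z of soap1 in the frame of board between 0.008 and 0.045 m and (angle between soap1's own z axis and vertical below 0.08 rad or angle between soap1's own z axis and vertical above 3.06 rad) and value of joint lock below 0.12 rad); the robot touches nothing.
It fails at once if a slide is forced: it presses on the holder with more than 60 N (contact force between any of slide_red, slide_blue, slide_green and holder above 60 N).
It fails at once if a slide is tilted by more than 0.15 rad with over 25 mm of its plate still in the channel ((x of slide_red in the frame of holder between -0.08 and 0.06 m and z of slide_red in the frame of holder below 0.05 m and angle between slide_red's own z axis and vertical above 0.15 rad) or (x of slide_blue in the frame of holder between -0.08 and 0.06 m and z of slide_blue in the frame of holder below 0.05 m and angle between slide_blue's own z axis and vertical above 0.15 rad) or (x of slide_green in the frame of holder between -0.08 and 0.06 m and z of slide_green in the frame of holder below 0.05 m and angle between slide_green's own z axis and vertical above 0.15 rad)).
It fails at once if a bystander is pushed more than 30 mm from its place (distance of any of soap2, spray, jar, brush, cup from where it was at the start of the episode above 0.03 m).
Of slide_red, slide_blue, slide_green only 2 to 3 are there at a start; the rules pass over those that are not, and their reading is None.
At some moment in a run one of tray may be knocked a few centimetres aside while the robot is not near it.
Once in a run the grip may slacken for a moment while it holds something.
It also fails if it takes over 210 s, if anything falls off the work surface, if the arm or the gripper's body presses on something with over 40 N, if the wrist force passes 120 N, or if a joint passes its speed limit or range.

### The arm

A 6-joint arm with a two-finger parallel gripper is mounted at the origin on the work surface. World frame = base frame: x ahead of the robot, y to its left, z up, the work surface at z = 0. Lengths are in m, angles in rad, forces in N, time in s.
With the tool pointing down it reaches from about 0.325 to 1 m from the base axis. Payload 5.1 kg.
Tool frame: the origin (TCP) lies on the mounting face of the last link; the fingertips stand 173 mm ahead of it and the grasp point (between the pads) lies 155 mm ahead of it; z points along the fingers, y is the line along which they close (so a half turn about z gives the same grasp; the last joint's range is limited). The gripper opens to 85 mm and grips with 20 to 120 N. Pads are 22 mm wide; open, the fingers measure 114 mm over their backs; the gripper's body (76 mm by 85 mm) begins 54 mm behind the grasp point. The pads swing forward as they close: fully open they stand 13 mm farther back than shut.
Start: joints at [-1.27, 0.124, 1.65, -0, 1.367, -0.083], TCP at [0.243, -0.603, 0.405] pointing down, gripper open.
Joint ranges: [-2.61, 2.61], [-1.02, 2.33], [0.03, 2.71], [-1.35, 4.49], [0.32, 2.68], [-2.91, 2.91]. Speed limits (rad/s): [2.57, 2.57, 3.14, 3.14, 3.14, 3.14].

### API

Orientations are given as a unit quaternion [x, y, z, w].
In Python, from workcell import env gives the robot as it stands.
- The arm moves only by the tool jog_arm, never from a script. Its argument "plan" is a list that holds one entry, the list of rows, each a list of 5 numbers: the shift along the tool's x, y, z in mm, then the turn about the tool's z in degrees, then the finger opening in mm, from 0 to 85.4. In form: [[[x, y, z, turn, claw], ...]]. A call has 1 to 20 rows; each row shifts and turns the commanded pose from where the row before left it, along the tool's axes as they then stand; what a row does not reach is not made up. A row lasts 1/8 s, in which the tool goes at most 62.5 mm and 10.7 degrees, less where a joint would pass 70% of its speed; a pose out of reach is approached as far as the arm can. A call is refused whole if a number of a shift passes 62.5 or a number of a turn 10.7, either way. A call with a gripper value outside its range is refused whole. The fingers move at their own pace and stop on an object; the grip force is fixed at half the most. Time passes only in rows, so rows that do not move let the fingers close. It gives the time, the measured TCP pose, the force, the opening and the grip force at its end, in the units of the state.
- env.observe(): the state, without advancing time (a new reading comes with each control period).
- env.get_image(name): name is "side" or "top"; returns a dict with "frame" (384x512x3 uint8, red, green, blue), "depth" (384x512 float32, m along the optical axis (not along the pixel's ray), 0 where there is no reading), "fx", "fy", "cx", "cy" (pixels), "k1" (the pictures are not rectified: a ray, as slopes to the right and down, at radius r is drawn at 1 + k1 r^2 times it, then the intrinsics apply), "position" and "rotation" of the camera in the world. Camera axes: x right, y down, z forward; pixel columns grow to the right and rows downward; lengths in m; the calibration is good to about 2 mm. A picture is of the moment at which its call begins.
- env.job_done(): hands the job in; it is judged then, once.
The state is a dict: "clock": time; "joint_pos": joint angles; "qvel": joint speeds; "tau": joint torques, N m; "eef_pos": TCP position; "orientation": TCP orientation; "ft_force": force on the tool from outside, world axes, zero at the start; "wrist_torque": the same for the moment, N m; "width": finger opening in m; "finger_force": force on a finger pad.
Only numpy, scipy, OpenCV 4.12 (cv2) and the standard library are available. Lean on these libraries where they do the work, as an engineer would, in place of code of your own. Each camera call takes 0.05 s, during which the arm holds its last target. There are 200 camera calls.

## Working session

There is one attempt and no reset: what is moved stays moved. The work goes in short steps, Python scripts to look and compute and a tool call to move; the robot and the scene stay as the last step left them, time stands still between calls to the robot, and variables do not carry over. Pictures are saved under pics/ and viewed, at most 14 in all, crops included, and the job is handed in when it is done.

Besides the shell and the picture viewer there is one more tool, called after "Emit:" by a JSON object that holds its "name" and its "arguments". jog_arm: Moves the arm, as the interface text tells. Its arguments: {"type":"object","properties":{"plan":{"type":"array"}},"required":["plan"]}

```bash
mkdir -p pics; ls; cat > h.py <<'E'
import numpy as np, cv2, pickle
from workcell import env
from scipy.spatial.transform import Rotation as R
def rot(c):
    r=np.array(c["rotation"],float)
    return r if r.shape==(3,3) else R.from_quat(r).as_matrix()
def grab(name,out=None):
    c=env.get_image(name)
    if out: cv2.imwrite("pics/"+out,c["frame"][:,:,::-1])
    pickle.dump(c,open(name+".pkl","wb")); return c
def cloud(c):
    "world xyz for each pixel"
    K=np.array([[c["fx"],0,c["cx"]],[0,c["fy"],c["cy"]],[0,0,1]])
    h,w=c["depth"].shape
    uv=np.stack(np.meshgrid(np.arange(w),np.arange(h)),-1).reshape(-1,1,2).astype(np.float64)
    n=cv2.undistortPoints(uv,K,np.array([c["k1"],0,0,0.])).reshape(h,w,2)
    d=c["depth"].astype(float)
    P=np.dstack([n[...,0]*d,n[...,1]*d,d])@rot(c).T+np.array(c["position"])
    P[d==0]=np.nan
    return P
E
python3 - <<'E'
from h import *
for n in("top","side"):
    c=grab(n,n+"0.png"); print(n,c["position"],c["rotation"],c["fx"],c["k1"])
o=env.observe();print(o)
E
```

```text
pics
top [0.30707904 0.02918381 1.76640132] [-0.69634825  0.71359364 -0.0603058   0.04739656] 470.72771922053596 0.023800222279392363
side [0.0868282  0.71062977 0.9183375 ] [-0.25133673  0.88911426 -0.36561423  0.11239174] 380.3335154783907 0.019733849326280282
{'clock': 0.1, 'joint_pos': array([-1.26957542e+00,  1.24456665e-01,  1.65155699e+00, -8.36555736e-06,
        1.36748325e+00, -8.25754778e-02]), 'qvel': array([-0.00109983, -0.00309904, -0.00201157, -0.00194023,  0.00070918,
       -0.0023327 ]), 'tau': array([ 7.79311977e-04, -4.24931538e+01, -3.66652966e+01, -6.57663236e-06,
        3.97812633e-03,  3.49361926e-06]), 'eef_pos': array([ 0.24330791, -0.60250089,  0.4035532 ]), 'orientation': array([ 9.81643369e-01,  1.90723334e-01, -1.07953244e-04, -9.45995936e-04]), 'ft_force': array([ 0.26935314,  0.04917201, -0.45551737]), 'wrist_torque': array([-0.05990233,  0.01031343, -0.02023339]), 'finger_force': 0.0, 'width': 0.08542414438423572}
```

View pics/top0.png

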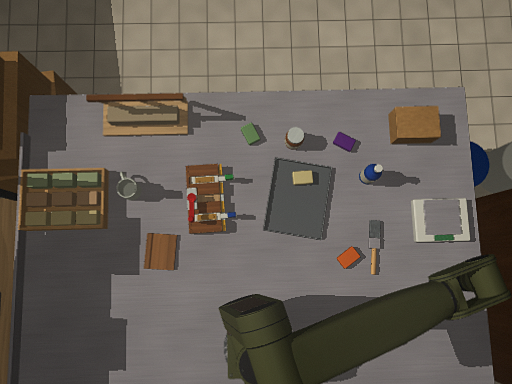

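View pics/side0.png

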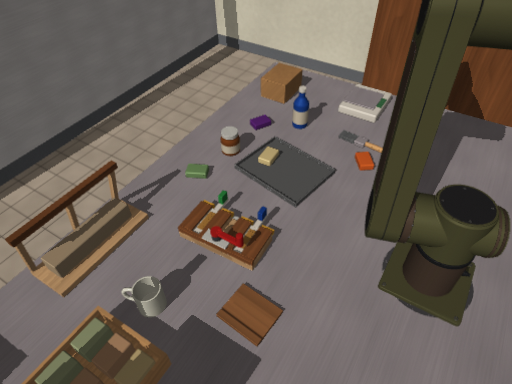

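Top view: holder at (208,198) with its mouths to image right, green fin (229,177), blue fin (232,215), red handle at (192,205). The tray is at (300,198) with the cream soap at (302,178), and the board is at (160,251). I'll measure these and zoom in on the holder.

```bash
cat >> h.py <<'E'
def blob(c,P,lo,hi,box,z=(-.01,.5)):
    "points in pixel box (u0,v0,u1,v1), hsv range, height range"
    hsv=cv2.cvtColor(c["frame"],cv2.COLOR_RGB2HSV)
    m=cv2.inRange(hsv,np.array(lo),np.array(hi))>0
    b=np.zeros_like(m);b[box[1]:box[3],box[0]:box[2]]=1
    with np.errstate(invalid='ignore'): m&=b&(P[...,2]>z[0])&(P[...,2]<z[1])
    return P[m],m
def rect(p):
    "centre, size, long-axis angle of footprint"
    (x,y),(w,h),a=cv2.minAreaRect((p[:,:2]*1000).astype(np.float32))
    if w<h: w,h,a=h,w,a+90
    return dict(c=(round(x,1),round(y,1)),size=(round(w,1),round(h,1)),ang=round((a+90)%180-90,1),z=np.round(np.percentile(p[:,2]*1000,[5,50,95]),1),n=len(p))
E
python3 - <<'E'
from h import *
c=pickle.load(open("top.pkl","rb"));P=cloud(c)
A=([0,0,0],[180,255,255])
def show(n,*a,**k):
    p,m=blob(c,P,*a,**k); print(n,rect(p) if len(p)>4 else len(p))
show("soap",[18,50,120],[35,255,255],(285,165,320,190),z=(.015,.06))
show("tray",*A,(255,145,345,250),z=(.010,.025))
show("holder",*A,(175,155,228,245),z=(.036,.05))
show("board",*A,(135,225,190,278),z=(.007,.02))
show("green",[40,90,30],[85,255,255],(215,165,245,190),z=(.03,.09))
show("blue",[100,100,30],[130,255,255],(215,200,245,225),z=(.03,.09))
show("redall",[0,150,60],[8,255,255],(180,185,240,225),z=(.02,.2))
show("redhi",[0,150,60],[8,255,255],(180,185,240,225),z=(.107,.13))
show("redlow",[0,150,60],[8,255,255],(215,155,245,240),z=(.02,.2))
for n,b in dict(green_soap=(235,120,265,147),jar=(282,122,308,150),spray=(355,160,388,186),brush=(362,218,390,275),cup=(113,170,140,200)).items():show(n,*A,b,z=(.012,.2))
im=c["frame"][150:250,165:350,::-1];cv2.imwrite("pics/z0.png",cv2.resize(im,None,fx=4.3,fy=4.3,interpolation=cv2.INTER_CUBIC))
E
```

```text
soap {'c': (613.9, -191.6), 'size': (72.5, 49.8), 'ang': -88.0, 'z': array([21.8, 29. , 36.4]), 'n': 241}
tray {'c': (550.3, -179.1), 'size': (393.3, 332.0), 'ang': -3.9, 'z': array([10.2, 13.8, 23.4]), 'n': 642}
holder {'c': (541.1, 165.8), 'size': (252.8, 147.1), 'ang': 2.4, 'z': array([36.8, 42.8, 48.4]), 'n': 1507}
board {'c': (353.1, 338.0), 'size': (200.3, 189.4), 'ang': 87.2, 'z': array([ 7.5, 11.8, 17.8]), 'n': 944}
green {'c': (614.1, 84.3), 'size': (26.5, 15.3), 'ang': -85.2, 'z': array([61.1, 66.3, 74.9]), 'n': 34}
blue {'c': (475.7, 75.9), 'size': (25.3, 16.0), 'ang': 89.7, 'z': array([59.2, 68.3, 76.1]), 'n': 33}
redall {'c': (501.8, 221.6), 'size': (104.1, 28.6), 'ang': -3.6, 'z': array([ 74.9,  82.8, 115.3]), 'n': 151}
redhi {'c': (457.7, 219.5), 'size': (17.2, 15.6), 'ang': -47.1, 'z': array([111.1, 114.1, 118.4]), 'n': 24}
redlow 0
green_soap {'c': (790.0, -6.0), 'size': (76.1, 62.7), 'ang': 26.6, 'z': array([16.2, 24.7, 31.9]), 'n': 252}
jar {'c': (756.2, -162.6), 'size': (65.2, 64.3), 'ang': -78.3, 'z': array([27.2, 85.5, 94.7]), 'n': 339}
spray {'c': (609.9, -434.3), 'size': (59.9, 51.9), 'ang': 39.1, 'z': array([ 29.3, 111.1, 170.5]), 'n': 336}
brush {'c': (345.7, -445.4), 'size': (197.6, 41.4), 'ang': -6.9, 'z': array([12.8, 17.9, 25. ]), 'n': 373}
cup {'c': (594.1, 455.8), 'size': (106.2, 71.2), 'ang': 19.8, 'z': array([16.1, 59.1, 83.4]), 'n': 275}
```

View pics/z0.png

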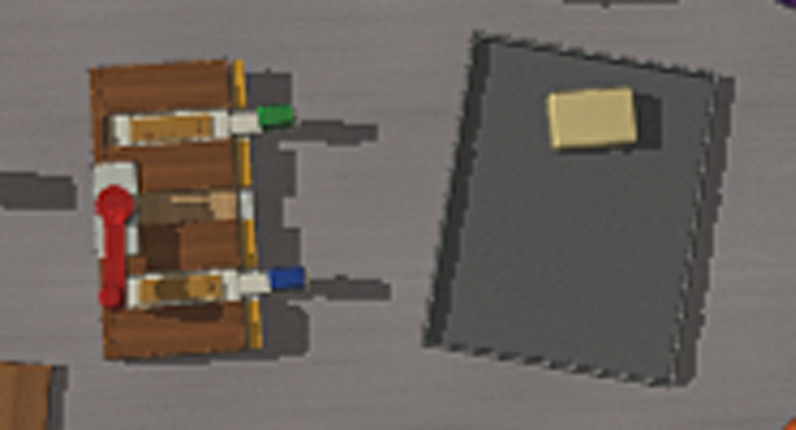

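The zoom shows slides only in the two outer channels: green fin at about (229,177), blue fin at about (232,215). The centre channel is empty, so red is absent. Next I'll refine holder, tray and board.

```bash
cat >> h.py <<'E'
def plane(c,uv,z):
    "world xy of pixels on the plane of height z"
    K=np.array([[c["fx"],0,c["cx"]],[0,c["fy"],c["cy"]],[0,0,1]])
    n=cv2.undistortPoints(np.array(uv,np.float64).reshape(-1,1,2),K,np.array([c["k1"],0,0,0.])).reshape(-1,2)
    r=np.c_[n,np.ones(len(n))]@rot(c).T; p=np.array(c["position"])
    return (p+r*((z-p[2])/r[:,2:]))[:,:2]
def outline(c,lo,hi,box,z,k=3):
    "footprint of the largest colour patch in the box, put on height z"
    hsv=cv2.cvtColor(c["frame"],cv2.COLOR_RGB2HSV)
    m=cv2.inRange(hsv,np.array(lo),np.array(hi)); b=np.zeros_like(m);b[box[1]:box[3],box[0]:box[2]]=255
    m=cv2.morphologyEx(cv2.morphologyEx(m&b,cv2.MORPH_CLOSE,np.ones((5,5))),cv2.MORPH_OPEN,np.ones((k,k)))
    q=max(cv2.findContours(m,cv2.RETR_EXTERNAL,cv2.CHAIN_APPROX_NONE)[0],key=cv2.contourArea)[:,0]
    x=plane(c,q,z); return rect(np.c_[x,np.full(len(x),z)]),q
E
python3 - <<'E'
from h import *
c=pickle.load(open("top.pkl","rb"))
hsv=cv2.cvtColor(c["frame"],cv2.COLOR_RGB2HSV)
for n,(u,v) in dict(tray=(290,210),bench=(255,200),wall=(262,225),wood=(193,170),board=(165,250),yell=(222,170),shadow=(235,190)).items(): print(n,hsv[v,u])
f=lambda u,v:(165+(u+.5)/4.3-.5,150+(v+.5)/4.3-.5)
print("holder corners z44 RL,RR(b),FL,FR",plane(c,[f(90,68),f(104,357),f(232,60),f(248,348)],.044).round(4))
print("tray corners z18 TL TR BL BR",plane(c,[f(478,33),f(733,78),f(424,345),f(690,384)],.018).round(4))
print("knob",plane(c,[f(111,297)],.116).round(4),"fins",plane(c,[f(275,115),f(286,277)],.068).round(4))
P=cloud(c)
for k,(lo,hi,b) in dict(g=([40,90,30],[85,255,255],(215,165,245,190)),b=([100,100,30],[130,255,255],(215,200,245,225))).items():
    p,_=blob(c,P,lo,hi,b,z=(.058,.09));print(k,p.mean(0))
p,_=blob(c,P,[0,150,60],[8,255,255],(180,185,240,225),z=(.105,.13));print("knob",p.mean(0))
s=pickle.load(open("side.pkl","rb"));Q=cloud(s)
for k,(lo,hi,b,z) in dict(g=([40,90,30],[85,255,255],(210,185,235,212),(.03,.09)),b=([100,100,30],[130,255,255],(250,200,275,225),(.03,.09)),r=([0,150,60],[8,255,255],(205,220,250,250),(.095,.13)),soap=([18,50,120],[35,255,255],(255,145,285,168),(.02,.05))).items():
    p,_=blob(s,Q,lo,hi,b,z=z);print("side",k,rect(p),p.mean(0))
for n,b,z,cc in (("board",(135,225,190,278),.012,c),):
    print(n,outline(cc,[3,90,40],[22,255,255],b,z)[0])
print("holder",outline(c,[3,90,40],[22,255,255],(180,155,228,245),.044)[0])
E
```

```text
tray [60  6 81]
bench [ 10  19 122]
wall [  0  13 121]
wood [ 12 155 115]
board [ 14 148 122]
yell [ 0  4 60]
shadow [  7  18 127]
holder corners z44 RL,RR(b),FL,FR [[0.6632 0.2439]
 [0.4135 0.2331]
 [0.6675 0.1212]
 [0.4181 0.1113]]
tray corners z18 TL TR BL BR [[ 0.6925 -0.0948]
 [ 0.6469 -0.3184]
 [ 0.4186 -0.0391]
 [ 0.3795 -0.2673]]
knob [[0.4577 0.2186]] fins [[0.6139 0.0841]
 [0.4753 0.0773]]
g [0.61367689 0.08439188 0.06662195]
b [0.47446291 0.07623376 0.06775385]
knob [0.45819069 0.21914497 0.11461147]
side g {'c': (615.4, 87.0), 'size': (29.6, 16.5), 'ang': -88.1, 'z': array([40.9, 61.1, 68.5]), 'n': 88} [0.61306218 0.08909759 0.05812725]
side b {'c': (475.5, 80.5), 'size': (31.5, 15.9), 'ang': -85.4, 'z': array([42.4, 63.2, 68. ]), 'n': 85} [0.47385418 0.08366824 0.05867198]
side r {'c': (460.1, 222.4), 'size': (19.6, 18.4), 'ang': -34.8, 'z': array([ 97.1, 112.6, 116.2]), 'n': 65} [0.45784216 0.22425964 0.1098011 ]
side soap {'c': (613.2, -190.1), 'size': (75.4, 48.4), 'ang': -87.3, 'z': array([24.1, 28.1, 31.8]), 'n': 193} [ 0.61278654 -0.18572629  0.02801486]
board {'c': (350.4, 342.3), 'size': (129.0, 108.9), 'ang': -5.1, 'z': array([12., 12., 12.]), 'n': 126}
holder {'c': (540.5, 172.0), 'size': (252.4, 134.3), 'ang': 2.7, 'z': array([44., 44., 44.]), 'n': 266}
```

Emit:
{"name": "jog_arm", "arguments": {"plan": [[[0,0,0,-10,70],[0,0,0,-10,70],[0,0,0,-10,70],[0,0,0,-10,70],[0,0,0,-10,70],[0,0,0,-10,70],[0,0,0,-10.4,70],[0,0,0,0,70]]]}}

```text
clock: 1.1
eef_pos: [0.2433, -0.6026, 0.4041]
orientation: [0.693, 0.721, 0.0, -0.0]
ft_force: [0.2, -0.2, 0.2]
width: 0.0704
finger_force: 0.0
```

```bash
cat >> h.py <<'E'
def yaw(o=None):
    o=o or env.observe(); m=R.from_quat(o["orientation"]).as_matrix(); return np.degrees(np.arctan2(m[1,0],m[0,0])),m
def to(x,y,z,th=None):
    "tool-frame mm from the current pose to TCP x,y,z (after turning to th)"
    o=env.observe();a,m=yaw(o)
    t=0 if th is None else (a-th+180)%360-180
    m2=m@R.from_euler('z',t,degrees=True).as_matrix()
    d=m2.T@(np.array([x,y,z])-o["eef_pos"])*1000
    print("pos",o["eef_pos"].round(4),"yaw",round(a,2),"turn",round(t,2),"shift",d.round(1),"w",round(o["width"]*1000,1),"F",np.round(o["ft_force"],1),"grip",o["finger_force"],"t",round(o["clock"],2),"tilt",np.round(m[:2,2],4))
E
python3 -c "
from h import *
to(.6138,-.191,.27,92.4)"
```

```text
pos [ 0.2433 -0.6026  0.4041] yaw 92.27 turn -0.13 shift [395.6 387.4 134.4] w 70.4 F [ 0.2 -0.2  0.2] grip 0.0 t 1.1 tilt [-0.0003  0.001 ]
```

Emit:
{"name": "jog_arm", "arguments": {"plan": [[[30,30,0,0,70],[40,39,0,0,70],[40,39,0,0,70],[40,39,0,0,70],[40,39,10,0,70],[40,39,20,0,70],[40,39,25,0,70],[40,39,25,0,70],[40,39,25,0,70],[30,30,19,0,70],[15.6,15.4,10.4,0,70],[0,0,0,0,70],[0,0,0,0,70]]]}}

```text
clock: 2.72
eef_pos: [0.6137, -0.1923, 0.2711]
orientation: [0.693, 0.721, -0.0, 0.001]
ft_force: [-0.2, 0.0, 0.5]
width: 0.0698
finger_force: 0.0
```

```bash
python3 -c "
from h import *
to(.6138,-.191,.181,92.4)"
```

```text
pos [ 0.6137 -0.1923  0.2711] yaw 92.3 turn -0.1 shift [ 1.4  0.1 90.1] w 69.8 F [-0.2  0.   0.5] grip 0.0 t 2.73 tilt [ 0.0007 -0.0008]
```

Down, close, lift slightly.

Emit:
{"name": "jog_arm", "arguments": {"plan": [[[1,0,30,0,70],[0,0,30,0,70],[0,0,20,0,70],[0,0,10,0,70],[0,0,0,0,70],[0,0,0,0,44],[0,0,0,0,44],[0,0,0,0,44],[0,0,0,0,44],[0,0,-5,0,44],[0,0,-15,0,44],[0,0,-30,0,44],[0,0,-30,0,44],[0,0,-20,0,44],[0,0,0,0,44]]]}}

```text
clock: 4.6
eef_pos: [0.6144, -0.1905, 0.2828]
orientation: [0.692, 0.722, 0.001, 0.002]
ft_force: [0.0, 0.4, -1.9]
width: 0.0493
finger_force: 39.9
```

```bash
python3 -c "
from h import *
to(.3504,.3423,.281,92.4)"
```

```text
pos [ 0.6144 -0.1905  0.2828] yaw 92.39 turn -0.01 shift [ 5.434e+02 -2.415e+02 -1.000e-01] w 49.3 F [ 0.   0.4 -1.9] grip 39.884310364723206 t 4.6 tilt [ 0.0038 -0.0015]
```

Emit:
{"name": "jog_arm", "arguments": {"plan": [[[0,-20,0,0,44],[0,-40,0,0,44],[0,-40,0,0,44],[10,-40,0,0,44],[30,-40,0,0,44],[40,-30,0,0,44],[40,-20,0,0,44],[40,-11.5,0,0,44],[40,0,0,0,44],[40,0,0,0,44],[40,0,0,0,44],[40,0,0,0,44],[40,0,0,0,44],[40,0,0,0,44],[40,0,0,0,44],[40,0,0,0,44],[40,0,0,0,44],[23.4,0,0,0,44],[0,0,0,0,44],[0,0,0,0,44]]]}}

```text
clock: 7.1
eef_pos: [0.3496, 0.3419, 0.2791]
orientation: [0.692, 0.722, -0.001, -0.0]
ft_force: [0.4, -0.2, -0.8]
width: 0.0487
finger_force: 68.5
```

```bash
python3 -c "
from h import *
to(.3504,.3423,.191,92.4)"
```

```text
pos [0.3496 0.3419 0.2791] yaw 92.39 turn -0.01 shift [ 0.5  1.  88.1] w 48.7 F [ 0.4 -0.2 -0.8] grip 68.530433177948 t 7.1 tilt [-0.0017 -0.0017]
```

Emit:
{"name": "jog_arm", "arguments": {"plan": [[[0,0,30,0,44],[0,0,30,0,44],[0,0,15,0,44],[0,0,8,0,44],[0,0,4,0,44],[0,0,2,0,44],[0,0,0,0,44],[0,0,0,0,44]]]}}

```text
clock: 8.1
eef_pos: [0.3501, 0.3428, 0.1919]
orientation: [0.692, 0.722, 0.001, 0.0]
ft_force: [-0.5, -0.1, -1.1]
width: 0.0488
finger_force: 68.5
```

Noise is about 1–2 mm, so I'll lower 2 mm more, release gently and retreat.

Emit:
{"name": "jog_arm", "arguments": {"plan": [[[0,0,2,0,44],[0,0,0,0,44],[0,0,0,0,55],[0,0,0,0,65],[0,0,0,0,70],[0,0,-15,0,70],[0,0,-30,0,70],[0,0,-30,0,70],[0,0,-25,0,70],[0,0,0,0,60],[0,0,0,0,60]]]}}

```text
clock: 9.48
eef_pos: [0.3497, 0.3423, 0.2888]
orientation: [0.692, 0.722, -0.0, -0.0]
ft_force: [-1.6, -0.5, -0.3]
width: 0.0599
finger_force: 0.0
```

```bash
python3 -c "
from h import *
for n in ('top','side'):
    c=grab(n);P=cloud(c)
    b=(130,220,195,285) if n=='top' else (200,270,300,350)
    p,_=blob(c,P,[18,50,120],[35,255,255],b,z=(.02,.06)); print(n,rect(p) if len(p)>4 else len(p))
    b=(175,185,228,245) if n=='top' else (200,215,260,255)
    p,_=blob(c,P,[0,150,60],[8,255,255],b,z=(.105,.13));print('knob',p.mean(0) if len(p) else 0,len(p))
to(.4587,.2212,.29,92.4)"
```

```text
top {'c': (352.0, 327.2), 'size': (47.0, 43.8), 'ang': -1.6, 'z': array([27.9, 36.5, 42.4]), 'n': 61}
knob [0.4584254  0.2187736  0.11600551] 23
side {'c': (352.4, 342.9), 'size': (73.7, 48.9), 'ang': -87.8, 'z': array([30. , 37.1, 39.7]), 'n': 578}
knob 0 0
pos [0.3495 0.3422 0.2879] yaw 92.39 turn -0.01 shift [-125.5  104.1   -2.1] w 60.4 F [-0.1 -0.6 -0.3] grip 0.0 t 9.57 tilt [-0.002  -0.0016]
```

Emit:
{"name": "jog_arm", "arguments": {"plan": [[[-15,12,-10,0,50],[-40,33,-10,0,50],[-40,33,0,0,50],[-22,18,0,0,50],[-9.5,8,0,0,50],[0,0,0,0,50],[0,0,0,0,50]]]}}

```text
clock: 10.45
eef_pos: [0.4585, 0.2211, 0.3089]
orientation: [0.692, 0.722, -0.0, -0.0]
ft_force: [-0.4, -0.0, -0.7]
width: 0.0501
finger_force: 0.0
```

```bash
python3 -c "
from h import *
to(.4587,.2205,.261,92.4)"
```

```text
pos [0.4585 0.2211 0.3089] yaw 92.44 turn 0.04 shift [-0.6  0.2 47.9] w 50.1 F [-0.4 -0.  -0.7] grip 0.0 t 10.45 tilt [-0.001  0.   ]
```

Emit:
{"name": "jog_arm", "arguments": {"plan": [[[0,0,20,0,50],[0,0,18,0,50],[0,0,10,0,50],[0,0,0,0,50],[0,0,0,0,35],[0,0,0,0,25],[0,0,0,0,15],[0,0,0,0,15],[0,0,0,0,15]]]}}

```text
clock: 11.58
eef_pos: [0.4591, 0.2206, 0.2623]
orientation: [0.692, 0.722, -0.0, -0.0]
ft_force: [-4.5, -0.0, 6.6]
width: 0.0179
finger_force: 58.6
```

Emit:
{"name": "jog_arm", "arguments": {"plan": [[[7.84,0.39,0,5.625,15],[7.84,0.39,0,5.625,15],[7.84,0.39,0,5.625,15],[7.84,0.39,0,5.625,15],[7.84,0.39,0,5.625,15],[7.84,0.39,0,5.625,15],[0,0,0,0,15]]]}}

```text
clock: 12.45
eef_pos: [0.4724, 0.2653, 0.2623]
orientation: [0.872, 0.49, 0.002, 0.002]
ft_force: [6.5, -3.0, 0.1]
width: 0.0183
finger_force: 58.9
```

```bash
python3 -c "
from h import *
a=np.radians(2.4+33.75); print(np.array([.5386,.2240])-.08*np.array([np.cos(a-2*a+2*np.radians(2.4)),np.sin(-np.radians(33.75)+np.radians(2.4))]))
to(.4587,.2205,.261)"
```

```text
[0.47027959 0.26562117]
pos [0.4724 0.2653 0.2623] yaw 58.62 turn 0 shift [-45.3  11.6   1.3] w 18.3 F [ 6.5 -3.   0.1] grip 58.94137501716614 t 12.45 tilt [ 0.0058 -0.0005]
```

Emit:
{"name": "jog_arm", "arguments": {"plan": [[[7.84,0.39,0,5.625,15],[7.84,0.39,0,5.625,15],[7.84,0.39,0,5.625,15],[7.84,0.39,0,5.625,15],[7.84,0.39,0,5.625,15],[7.84,0.39,0,5.625,15],[7.84,0.39,0,5.625,15],[7.84,0.39,0,5.625,15],[7.84,0.39,0,5.625,15],[7.84,0.39,0,5.625,15],[0,0,0,0,15],[0,0,0,0,15]]]}}

```text
clock: 13.95
eef_pos: [0.5369, 0.3008, 0.2621]
orientation: [1.0, 0.021, 0.0, 0.004]
ft_force: [-1.6, -15.4, 6.5]
width: 0.0183
finger_force: 60.1
```

```bash
python3 -c "
from h import *
to(.5352,.3039,.261,2.4)"
```

```text
pos [0.5369 0.3008 0.2621] yaw 2.36 turn -0.04 shift [-1.6 -3.1  1.1] w 18.3 F [ -1.6 -15.4   6.5] grip 60.05762457847595 t 13.95 tilt [ 0.0009 -0.0082]
```

Emit:
{"name": "jog_arm", "arguments": {"plan": [[[2,0,0,0,15],[0,0,0,0,15],[0,0,0,0,25],[0,0,0,0,45],[0,0,0,0,50],[0,0,-20,0,50],[0,0,-30,0,50],[0,0,-30,0,50],[0,-20,-10,-10,50],[0,-40,0,-10,50],[0,-40,0,-10,50],[-20,-40,0,-10,50],[-40,-30,0,-10,50],[-30,0,0,-10,50],[0,0,0,0,50]]]}}

```text
clock: 15.82
eef_pos: [0.4055, 0.3941, 0.3528]
orientation: [0.855, 0.518, 0.001, -0.0]
ft_force: [0.4, -0.6, -0.1]
width: 0.05
finger_force: 0.0
```

```bash
python3 -c "
from h import *
c=grab('top','t1.png');P=cloud(c)
p,_=blob(c,P,[0,150,60],[8,255,255],(140,160,228,245),z=(.105,.13));print('knob',p.mean(0),len(p))
for k,(lo,hi,b) in dict(g=([40,90,30],[85,255,255],(215,160,245,192)),b=([100,100,30],[130,255,255],(215,198,245,228))).items():
    p,_=blob(c,P,lo,hi,b,z=(.058,.09));print(k,p.mean(0) if len(p) else 0,len(p))
im=c['frame'][150:260,130:350,::-1];cv2.imwrite('pics/z1.png',cv2.resize(im,None,fx=3.6,fy=3.6,interpolation=cv2.INTER_CUBIC))
to(.6142,.085,.29,92.4)"
```

```text
knob [0.53462236 0.29895888 0.11497127] 24
g [0.61435691 0.08411279 0.06579667] 31
b [0.47436665 0.07624472 0.06807384] 31
pos [0.4064 0.3945 0.353 ] yaw 62.31 turn -30.09 shift [-318.   194.5   62.8] w 50.0 F [-0.  -0.3 -0.4] grip 0.0 t 15.88 tilt [0.0021 0.0019]
```

View pics/z1.png

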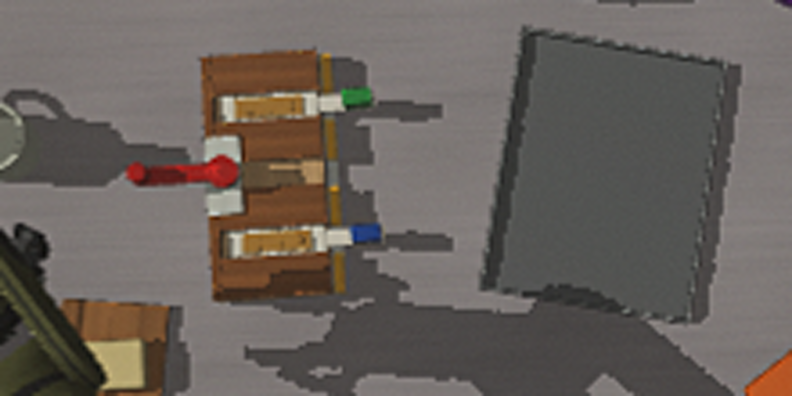

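The lever now points to the rear (knob pixel about (168,199)), the gate is down, and the tray is empty at its old place. Next is the green fin.

Emit:
{"name": "jog_arm", "arguments": {"plan": [[[0,0,0,-10,45],[0,0,0,-10,45],[0,0,0,-10.1,45],[-20,12,0,0,45],[-40,24,0,0,45],[-40,24,0,0,45],[-40,24,0,0,45],[-40,24,0,0,45],[-40,24,0,0,45],[-40,24,10,0,45],[-35,22,20,0,45],[-18,12,20,0,45],[-5,4.5,12.8,0,45],[0,0,0,0,45],[0,0,0,0,45]]]}}

```text
clock: 17.75
eef_pos: [0.615, 0.0859, 0.2894]
orientation: [0.691, 0.722, 0.001, 0.0]
ft_force: [0.3, 0.0, -0.1]
width: 0.0448
finger_force: 0.0
```

```bash
python3 -c "
from h import *
to(.6142,.085,.205,92.4)"
```

```text
pos [0.615  0.0859 0.2894] yaw 92.52 turn 0.12 shift [-0.9 -0.9 84.4] w 44.8 F [ 0.3  0.  -0.1] grip 0.0 t 17.75 tilt [0.0012 0.0003]
```

Emit:
{"name": "jog_arm", "arguments": {"plan": [[[-1,-0.5,30,0,45],[0,0,30,0,45],[0,0,16,0,45],[0,0,8,0,45],[0,0,0,0,45],[0,0,0,0,32],[0,0,0,0,22],[0,0,0,0,18],[0,0,0,0,12],[0,0,0,0,12],[0,0,0,0,12]]]}}

```text
clock: 19.12
eef_pos: [0.6146, 0.0841, 0.2051]
orientation: [0.692, 0.722, 0.0, 0.0]
ft_force: [-0.0, 0.1, 4.2]
width: 0.0154
finger_force: 59.4
```

```bash
python3 -c "
from h import *
to(.6142,.085,.205,92.4); print(env.observe()['wrist_torque'])"
```

```text
pos [0.6146 0.0841 0.2051] yaw 92.49 turn 0.09 shift [ 1.  -0.4  0.1] w 15.4 F [-0.   0.1  4.2] grip 59.376638531684875 t 19.12 tilt [0.0008 0.0001]
[0.0637066  0.1206042  0.00378475]
```

Emit:
{"name": "jog_arm", "arguments": {"plan": [[[-2,0,0,0,12],[-4,0,0,0,12],[-5,0,0,0,12],[-5,0,0,0,12],[-5,0,0,0,12],[-5,0,0,0,12],[0,0,0,0,12]]]}}

```text
clock: 20.0
eef_pos: [0.6157, 0.0574, 0.2048]
orientation: [0.692, 0.722, 0.0, 0.0]
ft_force: [0.3, 1.6, 5.3]
width: 0.0153
finger_force: 59.7
```

```bash
python3 -c "
from h import *
to(.6142,.085,.205,92.4); print(env.observe()['wrist_torque'])"
```

```text
pos [0.6157 0.0574 0.2048] yaw 92.46 turn 0.06 shift [27.6 -0.3 -0.2] w 15.3 F [0.3 1.6 5.3] grip 59.686070680618286 t 20.0 tilt [ 0.0004 -0.0003]
[ 0.62558435  0.11066426 -0.02011936]
```

Emit:
{"name": "jog_arm", "arguments": {"plan": [[[-4,0,-0.3,0,12],[-6,0,0,0,12],[-6,0,0,0,12],[-6,0,0,0,12],[-6,0,0,0,12],[-6,0,0,0,12],[-6,0,0,0,12],[-6,0,0,0,12],[0,0,0,0,12]]]}}

```text
clock: 21.12
eef_pos: [0.6175, 0.0112, 0.2048]
orientation: [0.692, 0.722, -0.001, 0.0]
ft_force: [-0.9, -1.7, 3.9]
width: 0.015
finger_force: 59.4
```

Emit:
{"name": "jog_arm", "arguments": {"plan": [[[-6,0,0,0,12],[-6,0,0,0,12],[-6,0,0,0,12],[-6,0,0,0,12],[-6,0,0,0,12],[-6,0,0,0,12],[-6,0,0,0,12],[-6,0,0,0,12],[0,0,0,0,12],[0,0,-10,0,12],[0,0,-10,0,12],[0,0,-5,0,12],[0,0,0,0,12]]]}}

```text
clock: 22.75
eef_pos: [0.6199, -0.0358, 0.2309]
orientation: [0.692, 0.722, 0.001, 0.001]
ft_force: [0.4, 0.5, -1.5]
width: 0.015
finger_force: 58.8
```

```bash
cat > tray.py <<'E'
from h import *
def tray(c,box=(240,130,365,265)):
    "tray pose from its dark floor's outline: floor mask, on z=4 mm"
    hsv=cv2.cvtColor(c["frame"],cv2.COLOR_RGB2HSV)
    m=cv2.inRange(hsv,np.array([0,0,60]),np.array([180,60,98]));return m
E
python3 - <<'E'
from tray import *
c=grab("top","t2.png"); s=grab("side","s2.png")
im=c['frame'][140:260,215:365,::-1];a=cv2.resize(im,(600,480),interpolation=cv2.INTER_CUBIC)
cv2.imwrite('pics/z2.png',a)
to(.6142,.085,.205,92.4); print(env.observe()['wrist_torque'])
Q=cloud(s)
# slide plate tilt seen from the side camera
hsv=cv2.cvtColor(s["frame"],cv2.COLOR_RGB2HSV)
p,m=blob(s,Q,[0,0,150],[180,50,255],(150,120,320,260),z=(.035,.09))
k=(abs(p[:,0]-.618)<.03)&(p[:,1]<.09);p=p[k];print(len(p),rect(p) if len(p)>9 else 0)
if len(p)>9:
    A=np.c_[p,][:,1];print(np.polyfit(A,p[:,2],1))
E
```

```text
pos [ 0.6195 -0.0357  0.2298] yaw 92.5 turn 0.1 shift [120.8  -0.2  24.8] w 15.1 F [-0.3 -0.4 -2.1] grip 58.77408742904663 t 22.85 tilt [-0.0001  0.    ]
[-0.08404508  0.05976138 -0.05311246]
161 {'c': (627.4, -156.7), 'size': (494.1, 43.9), 'ang': -87.2, 'z': array([55. , 57.9, 61.1]), 'n': 161}
[0.030078   0.05680392]
```

View pics/z2.png

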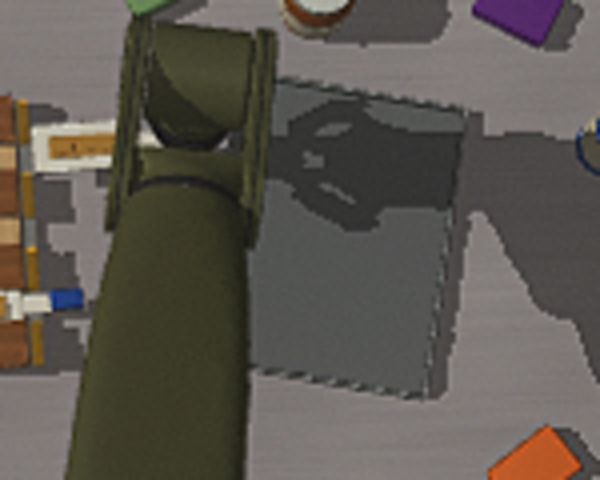

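The tray hasn't moved (its right strip is shadow, which accounts for the 8 mm excess in the earlier measurement). The green slide is out and held level, with its plate at about (235,177). I'll carry it over the tray.

```bash
python3 -c "
from h import *
to(.566,-.245,.230,78.5)"
```

```text
pos [ 0.6195 -0.0357  0.2298] yaw 92.5 turn 14.0 shift [-2.157e+02 -1.070e+01 -2.000e-01] w 15.1 F [-0.3 -0.4 -2.1] grip 58.77408742904663 t 22.85 tilt [-0.0001  0.    ]
```

Emit:
{"name": "jog_arm", "arguments": {"plan": [[[-5,0,0,0,12],[-15,0,0,0,12],[-20,0,0,0,12],[-15,0,0,0,12],[-5,0,0,0,12],[0,0,0,3,12],[0,0,0,4,12],[0,0,0,4,12],[0,0,0,3,12],[-8,-1,0,0,12],[-20,-3,0,0,12],[-25,-4,0,0,12],[-25,-4,0,0,12],[-25,-4,0,0,12],[-25,-4,0,0,12],[-20,-3.3,0,0,12],[-9.6,-2,0,0,12],[0,0,0,0,12],[0,0,0,0,12]]]}}

```text
clock: 25.22
eef_pos: [0.5661, -0.2447, 0.2298]
orientation: [0.774, 0.633, 0.0, -0.0]
ft_force: [0.6, 0.5, -1.7]
width: 0.0152
finger_force: 58.7
```

```bash
python3 - <<'E'
from h import *
to(.566,-.245,.186,78.5); print(env.observe()['wrist_torque'])
c=grab("top","t3.png"); s=grab("side","s3.png")
a=cv2.resize(c['frame'][140:260,245:365,::-1],(480,480),interpolation=cv2.INTER_CUBIC)
b=cv2.resize(s['frame'][100:240,200:340,::-1],(480,480),interpolation=cv2.INTER_CUBIC)
b=cv2.resize(b,(310,310));a=cv2.resize(a,(480,480))
z=np.zeros((480,790,3),np.uint8);z[:,:480]=a;z[:310,480:]=b;cv2.imwrite('pics/z3.png',z)
E
```

```text
pos [ 0.5661 -0.2447  0.2298] yaw 78.52 turn 0.02 shift [-0.3 -0.1 43.8] w 15.2 F [ 0.6  0.5 -1.7] grip 58.743175864219666 t 25.23 tilt [0.0001 0.0003]
[-0.0985767   0.01234983 -0.02530722]
```

View pics/z3.png

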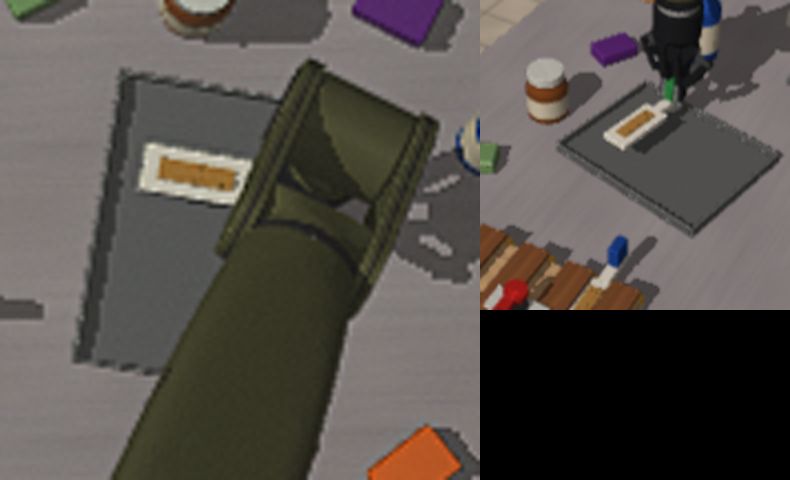

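The green slide hangs level over the tray (plate about (294,183) in the top view), and the tray corner at (275.5,157.5) is unchanged. Lowering it now.

Emit:
{"name": "jog_arm", "arguments": {"plan": [[[0,0,10,0,12],[0,0,12,0,12],[0,0,10,0,12],[0,0,6,0,12],[0,0,4,0,12],[0,0,2,0,12],[0,0,0,0,12],[0,0,0,0,12]]]}}

```text
clock: 26.32
eef_pos: [0.5661, -0.2453, 0.1863]
orientation: [0.774, 0.633, 0.0, 0.0]
ft_force: [-0.5, -0.2, -1.2]
width: 0.0152
finger_force: 58.8
```

Emit:
{"name": "jog_arm", "arguments": {"plan": [[[0,0,1,0,12],[0,0,0.5,0,12],[0,0,0,0,12]]]}}

```text
clock: 26.7
eef_pos: [0.5662, -0.2453, 0.1852]
orientation: [0.774, 0.633, 0.0, 0.0]
ft_force: [-2.8, 0.5, 5.2]
width: 0.0153
finger_force: 59.5
```

Contact (about +6 N). Release, rise and head to the blue fin.

Emit:
{"name": "jog_arm", "arguments": {"plan": [[[0,0,0,0,20],[0,0,0,0,30],[0,0,0,0,40],[0,0,0,0,45],[0,0,-15,0,45],[0,0,-30,0,45],[0,0,-35,0,45],[0,0,-25,0,45],[0,0,0,-7,45],[0,0,0,-6.9,45],[0,0,0,0,45]]]}}

```text
clock: 28.08
eef_pos: [0.566, -0.2452, 0.2905]
orientation: [0.693, 0.721, 0.0, 0.001]
ft_force: [-0.8, -0.6, 0.2]
width: 0.0449
finger_force: 0.0
```

```bash
python3 -c "
from h import *
to(.4748,.0785,.290,92.4)"
```

```text
pos [ 0.566  -0.2452  0.2905] yaw 92.31 turn -0.09 shift [ 3.272e+02 -7.760e+01  2.000e-01] w 44.9 F [-0.8 -0.6  0.2] grip 0.0 t 28.07 tilt [ 0.0013 -0.0007]
```

Emit:
{"name": "jog_arm", "arguments": {"plan": [[[20,-5,0,0,45],[40,-10,0,0,45],[40,-10,0,0,45],[40,-10,0,0,45],[40,-10,0,0,45],[40,-10,0,0,45],[40,-10,0,0,45],[40,-8,0,0,45],[20,-4,0,0,45],[7.2,-0.6,0,0,45],[0,0,0,0,45],[0,0,0,0,45]]]}}

```text
clock: 29.58
eef_pos: [0.4748, 0.078, 0.2893]
orientation: [0.693, 0.721, -0.0, 0.0]
ft_force: [0.0, -0.3, -0.3]
width: 0.0452
finger_force: 0.0
```

```bash
python3 - <<'E'
from h import *
to(.4748,.0785,.205,92.4)
c=grab("side");P=cloud(c)
p,_=blob(c,P,[100,100,30],[130,255,255],(235,190,290,240),z=(.03,.08));print(rect(p) if len(p)>4 else len(p))
E
```

```text
pos [0.4748 0.078  0.2893] yaw 92.33 turn -0.07 shift [ 0.5 -0.  84.3] w 45.2 F [ 0.  -0.3 -0.3] grip 0.0 t 29.57 tilt [ 0.     -0.0002]
{'c': (476.1, 79.4), 'size': (31.8, 15.5), 'ang': -87.1, 'z': array([40.9, 62.9, 67.8]), 'n': 85}
```

Emit:
{"name": "jog_arm", "arguments": {"plan": [[[0.5,0,30,0,45],[0,0,30,0,45],[0,0,16,0,45],[0,0,8,0,45],[0,0,0,0,45],[0,0,0,0,32],[0,0,0,0,22],[0,0,0,0,18],[0,0,0,0,12],[0,0,0,0,12],[0,0,0,0,12]]]}}

```text
clock: 31.0
eef_pos: [0.475, 0.079, 0.2059]
orientation: [0.692, 0.722, 0.0, 0.0]
ft_force: [-1.9, -0.6, 5.6]
width: 0.0157
finger_force: 59.1
```

```bash
python3 -c "
from h import *
to(.4748,.0785,.205,92.4); print(env.observe()['wrist_torque'])"
```

```text
pos [0.475  0.079  0.2059] yaw 92.39 turn -0.01 shift [-0.5 -0.3  0.9] w 15.7 F [-1.9 -0.6  5.6] grip 59.12900269031525 t 31.0 tilt [0.0007 0.0001]
[0.05385026 0.21595735 0.01175179]
```

Emit:
{"name": "jog_arm", "arguments": {"plan": [[[-2,0,0,0,12],[-4,0,-0.3,0,12],[-5,0,0,0,12],[-5,0,0,0,12],[-5,0,0,0,12],[-5,0,0,0,12],[-6,0,0,0,12],[-6,0,0,0,12],[0,0,0,0,12]]]}}

```text
clock: 32.12
eef_pos: [0.4764, 0.0403, 0.2057]
orientation: [0.692, 0.722, -0.001, 0.0]
ft_force: [-0.9, -2.2, 5.1]
width: 0.0151
finger_force: 59.2
```

Emit:
{"name": "jog_arm", "arguments": {"plan": [[[-6,0,0,0,12],[-6,0,0,0,12],[-6,0,0,0,12],[-6,0,0,0,12],[-6,0,0,0,12],[-6,0,0,0,12],[0,0,0,0,12]]]}}

```text
clock: 33.0
eef_pos: [0.4778, 0.0043, 0.2056]
orientation: [0.692, 0.722, -0.001, 0.0]
ft_force: [-1.3, -3.3, 3.4]
width: 0.0152
finger_force: 58.9
```

Emit:
{"name": "jog_arm", "arguments": {"plan": [[[-6,0,0,0,12],[-6,0,0,0,12],[-6,0,0,0,12],[-6,0,0,0,12],[-6,0,0,0,12],[-6,0,0,0,12],[-6,0,0,0,12],[-6,0,0,0,12],[0,0,0,0,12],[0,0,-10,0,12],[0,0,-10,0,12],[0,0,-5,0,12],[0,0,0,0,12]]]}}

```text
clock: 34.62
eef_pos: [0.4802, -0.0428, 0.2315]
orientation: [0.692, 0.722, 0.0, 0.001]
ft_force: [0.2, -0.4, -1.4]
width: 0.0151
finger_force: 58.5
```

```bash
python3 - <<'E'
from h import *
to(.4776,-.2268,.230,78.5); print(env.observe()['wrist_torque'])
c=grab("top"); s=grab("side")
a=cv2.resize(c['frame'][140:260,215:365,::-1],(600,480),interpolation=cv2.INTER_CUBIC)
b=cv2.resize(s['frame'][100:240,190:330,::-1],(190,190))
z=np.zeros((480,790,3),np.uint8);z[:,:600]=a;z[:190,600:]=b;cv2.imwrite('pics/z4.png',z)
E
```

```text
pos [ 0.4802 -0.0428  0.2315] yaw 92.41 turn 13.91 shift [-180.8   34.2    1.6] w 15.1 F [ 0.2 -0.4 -1.4] grip 58.494518995285034 t 34.62 tilt [ 0.0017 -0.0004]
[-0.12438318 -0.00319702  0.01278225]
```

View pics/z4.png

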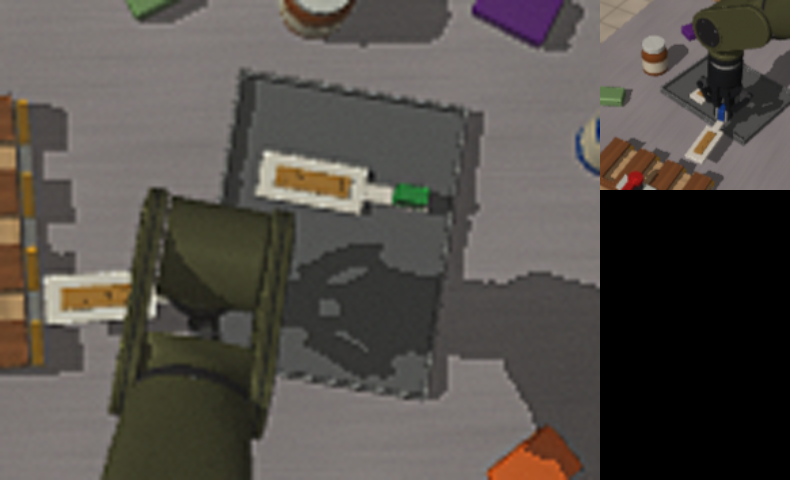

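The tray is unmoved. The green slide lies in it (plate about (293,185)), and the blue one is out and level. Carrying it over.

Emit:
{"name": "jog_arm", "arguments": {"plan": [[[-5,0,0,0,12],[-15,0,0,0,12],[-20,0,0,0,12],[-15,0,0,0,12],[-5,0,0,0,12],[0,0,0,3,12],[0,0,0,4,12],[0,0,0,4,12],[0,0,0,2.9,12],[-8,1,0,0,12],[-20,3,0,0,12],[-25,4,0,0,12],[-25,4,0,0,12],[-25,4,0,0,12],[-14,3,0,0,12],[-5.6,0.7,0,0,12],[0,0,0,0,12],[0,0,0,0,12]]]}}

```text
clock: 36.98
eef_pos: [0.4772, -0.2263, 0.2305]
orientation: [0.774, 0.633, 0.0, -0.0]
ft_force: [-0.2, 1.0, -1.4]
width: 0.0153
finger_force: 58.5
```

```bash
python3 - <<'E'
from h import *
to(.4776,-.2268,.1865,78.5); print(env.observe()['wrist_torque'])
c=grab("top"); s=grab("side")
a=cv2.resize(c['frame'][140:260,245:365,::-1],(480,480),interpolation=cv2.INTER_CUBIC)
b=cv2.resize(s['frame'][100:240,200:340,::-1],(310,310))
z=np.zeros((480,790,3),np.uint8);z[:,:480]=a;z[:310,480:]=b;cv2.imwrite('pics/z5.png',z)
E
```

```text
pos [ 0.4772 -0.2263  0.2305] yaw 78.53 turn 0.03 shift [-0.4  0.5 44. ] w 15.3 F [-0.2  1.  -1.4] grip 58.47139835357666 t 36.98 tilt [-0.0003  0.0004]
[-0.08440666  0.01471335  0.01023912]
```

View pics/z5.png

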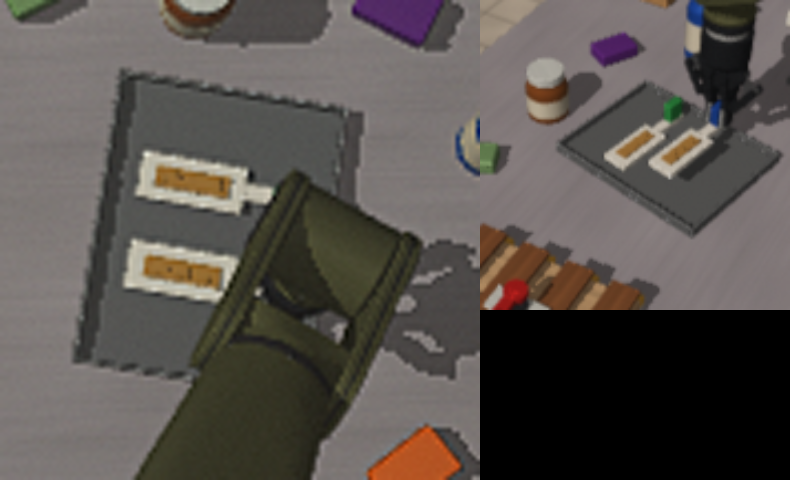

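Both plates are parallel over the tray: green about (293,185), blue about (290,207). Lowering blue.

Emit:
{"name": "jog_arm", "arguments": {"plan": [[[0,0,10,0,12],[0,0,12,0,12],[0,0,10,0,12],[0,0,6,0,12],[0,0,4,0,12],[0,0,2,0,12],[0,0,0,0,12],[0,0,0,0,12]]]}}

```text
clock: 38.08
eef_pos: [0.4773, -0.227, 0.187]
orientation: [0.774, 0.633, 0.0, 0.0]
ft_force: [-0.3, -0.1, -1.6]
width: 0.0152
finger_force: 58.5
```

Emit:
{"name": "jog_arm", "arguments": {"plan": [[[0,0,1,0,12],[0,0,0.7,0,12],[0,0,0,0,12]]]}}

```text
clock: 38.45
eef_pos: [0.4775, -0.2271, 0.186]
orientation: [0.774, 0.633, 0.0, 0.0]
ft_force: [-1.8, 0.3, 5.2]
width: 0.0151
finger_force: 59.6
```

Emit:
{"name": "jog_arm", "arguments": {"plan": [[[0,0,0,0,20],[0,0,0,0,30],[0,0,0,0,40],[0,0,0,0,45],[0,0,-15,0,45],[0,0,-30,0,45],[0,0,-40,0,50],[0,0,-40,0,50],[0,0,0,10,50],[0,0,0,10,50],[0,0,0,10,50],[0,0,0,10,50],[0,0,0,10,50],[0,0,0,10,50],[0,0,0,10,50],[0,0,0,6.1,50],[0,0,0,0,50]]]}}

```text
clock: 40.58
eef_pos: [0.4772, -0.2269, 0.311]
orientation: [1.0, 0.021, 0.001, 0.0]
ft_force: [0.1, -0.0, 1.1]
width: 0.0501
finger_force: 0.0
```

```bash
python3 -c "
from h import *
to(.5352,.301,.31,2.4)"
```

```text
pos [ 0.4772 -0.2269  0.311 ] yaw 2.46 turn 0.06 shift [  80.  -525.     0.7] w 50.1 F [ 0.1 -0.   1.1] grip 0.0 t 40.58 tilt [ 0.0011 -0.0006]
```

Emit:
{"name": "jog_arm", "arguments": {"plan": [[[3,-20,0,0,50],[6,-40,0,0,50],[6,-40,0,0,50],[6,-40,0,0,50],[6,-40,0,0,50],[6,-40,0,0,50],[6,-40,0,0,50],[6,-40,0,0,50],[6,-40,0,0,50],[6,-40,0,0,50],[6,-40,0,0,50],[6,-40,0,0,50],[6,-35,0,0,50],[5,-20,0,0,50],[0,-10,0,0,50],[0,0,0,0,50],[0,0,0,0,50]]]}}

```text
clock: 42.7
eef_pos: [0.5352, 0.3002, 0.3098]
orientation: [1.0, 0.02, -0.0, 0.0]
ft_force: [-0.5, -0.7, -0.0]
width: 0.0496
finger_force: 0.0
```

```bash
python3 - <<'E'
from h import *
to(.5352,.301,.261,2.4)
c=grab("top"); s=grab("side")
P=cloud(c);Q=cloud(s)
for n,C,X,b in (("top",c,P,(255,145,345,250)),("side",s,Q,(225,130,345,205))):
  for nm,x0 in (("g",.045),("b",-.045)):
    p,_=blob(C,X,[0,0,140],[180,60,255],b,z=(.0,.04))
    l=(p[:,:2]-[.534,-.175])@np.array([[.980,.199],[-.199,.980]])
    k=(abs(l[:,0]-x0)<.035)&(l[:,1]>-.04)&(l[:,1]<.1); q=p[k];l=l[k]
    if len(q)>20:
        co=np.linalg.lstsq(np.c_[l,np.ones(len(l))],q[:,2],rcond=None)[0]; print(n,nm,len(q),"slopes",co[:2].round(3),"z med",np.median(q[:,2]).round(4),"centre",((l.max(0)+l.min(0))/2).round(3))
a=cv2.resize(c['frame'][140:260,150:365,::-1],(790,441),interpolation=cv2.INTER_CUBIC)
cv2.imwrite('pics/z6.png',a)
E
```

```text
pos [0.5352 0.3002 0.3098] yaw 2.35 turn -0.05 shift [ 0.1 -0.9 48.8] w 49.6 F [-0.5 -0.7 -0. ] grip 0.0 t 42.7 tilt [-0.0004 -0.0005]
top g 214 slopes [0.008 0.004] z med 0.0135 centre [0.043 0.024]
side g 130 slopes [-0.029 -0.009] z med 0.0126 centre [0.048 0.04 ]
```

View pics/z6.png

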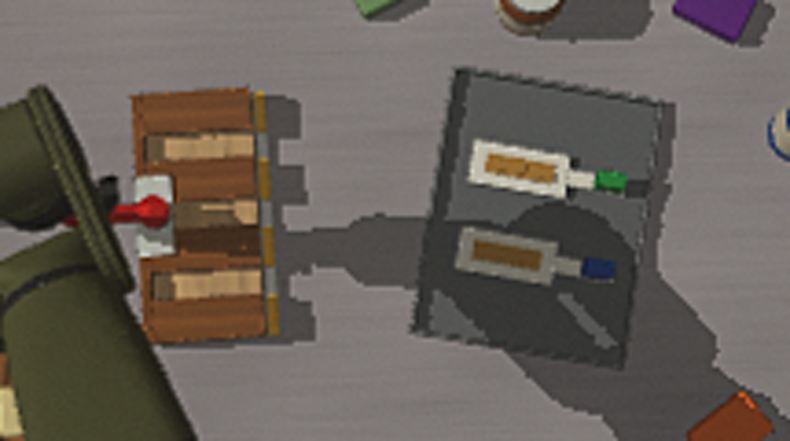

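Both slides lie in the tray: green about (291,185), blue about (288,208) in the arm's shadow. Now I'll grip the knob and close the handle.

Emit:
{"name": "jog_arm", "arguments": {"plan": [[[0,0,20,0,50],[0,0,18,0,50],[0,0,10,0,50],[0,0,0,0,50],[0,0,0,0,35],[0,0,0,0,25],[0,0,0,0,15],[0,0,0,0,15],[0,0,0,0,15]]]}}

```text
clock: 43.92
eef_pos: [0.5357, 0.2999, 0.2631]
orientation: [1.0, 0.021, 0.0, 0.002]
ft_force: [-0.7, -7.4, 3.2]
width: 0.0184
finger_force: 58.6
```

```bash
python3 - <<'E'
from h import *
c=grab("top");P=cloud(c)
l=(P[...,:2]-[.534,-.175])@np.array([[.980,.199],[-.199,.980]])
for n,x0 in (("g",.045),("b",-.045)):
    k=(abs(l[...,0]-x0)<.019)&(abs(l[...,1]-.03)<.045); q=P[k];m=l[k]
    co=np.linalg.lstsq(np.c_[m,np.ones(len(m))],q[:,2],rcond=None)[0];print(n,len(q),co[:2].round(3),np.median(q[:,2]).round(4))
to(.5352,.301,.261,2.4)
E
```

```text
g 234 [-0.028  0.006] 0.014
b 242 [-0.059  0.018] 0.0144
pos [0.5357 0.2999 0.2631] yaw 2.42 turn 0.02 shift [-0.5 -1.1  2.1] w 18.6 F [ 0.2 -7.4  3.9] grip 58.62471878528595 t 43.98 tilt [ 0.001  -0.0034]
```

Emit:
{"name": "jog_arm", "arguments": {"plan": [[[-7.84,0.9,0,-5.625,15],[-7.84,0.39,0,-5.625,15],[-7.84,0.39,0,-5.625,15],[-7.84,0.39,0,-5.625,15],[-7.84,0.39,0,-5.625,15],[-7.84,0.39,0,-5.625,15],[-7.84,0.39,0,-5.625,15],[-7.84,0.39,0,-5.625,15],[0,0,0,0,15]]]}}

```text
clock: 45.1
eef_pos: [0.4802, 0.2741, 0.2631]
orientation: [0.916, 0.401, 0.001, 0.001]
ft_force: [1.6, -4.4, 3.3]
width: 0.0184
finger_force: 59.0
```

Emit:
{"name": "jog_arm", "arguments": {"plan": [[[-7.84,0.39,0,-5.625,15],[-7.84,0.39,0,-5.625,15],[-7.84,0.39,0,-5.625,15],[-7.84,0.39,0,-5.625,15],[-7.84,0.39,0,-5.625,15],[-7.84,0.39,0,-5.625,15],[-7.84,0.39,0,-5.625,15],[-7.84,0.39,0,-5.625,15],[0,0,0,0,15],[0,0,0,0,15]]]}}

```text
clock: 46.35
eef_pos: [0.4591, 0.2171, 0.2631]
orientation: [0.693, 0.721, -0.0, 0.0]
ft_force: [-3.0, -4.0, 6.7]
width: 0.0181
finger_force: 59.4
```

```bash
python3 -c "
from h import *
to(.4585,.2206,.261,92.4)"
```

```text
pos [0.4591 0.2171 0.2631] yaw 92.26 turn -0.14 shift [ 3.5 -0.5  2.1] w 18.1 F [-3.  -4.   6.7] grip 59.37355041503906 t 46.35 tilt [ 0.0003 -0.0004]
```

Emit:
{"name": "jog_arm", "arguments": {"plan": [[[-1.5,0,0,0,15],[-1,0,0,0,15],[0,0,0,0,15]]]}}

```text
clock: 46.72
eef_pos: [0.4591, 0.2156, 0.2631]
orientation: [0.693, 0.721, 0.001, -0.001]
ft_force: [-2.2, 2.9, 5.6]
width: 0.0178
finger_force: 59.3
```

Emit:
{"name": "jog_arm", "arguments": {"plan": [[[0,0,0,0,25],[0,0,0,0,45],[0,0,0,0,50],[0,0,-20,0,50],[0,0,-30,0,50],[0,0,-40,0,50],[0,-40,0,0,50],[0,-40,0,0,50],[0,0,0,0,50],[0,0,0,0,50]]]}}

```text
clock: 47.98
eef_pos: [0.3792, 0.2114, 0.3522]
orientation: [0.692, 0.722, 0.0, 0.0]
ft_force: [-1.1, 0.6, -0.8]
width: 0.0499
finger_force: 0.0
```

```bash
python3 - <<'E'
from h import *
for n,b in (("top",(175,185,228,245)),("side",(200,215,260,260))):
    c=grab(n);P=cloud(c)
    p,_=blob(c,P,[0,150,60],[8,255,255],b,z=(.095,.13));print('knob',p.mean(0) if len(p) else 0,len(p))
    p,_=blob(c,P,[18,50,120],[35,255,255],(130,220,195,285) if n=='top' else (200,270,300,350),z=(.02,.06)); print(n,rect(p) if len(p)>4 else len(p))
    if n=='top': cv2.imwrite('pics/z7.png',cv2.resize(c['frame'][110:290,110:400,::-1],(790,490),interpolation=cv2.INTER_CUBIC))
to(.4585,.2206,.261)
E
```

```text
knob [0.53351169 0.22903363 0.0974503 ] 1
top {'c': (349.7, 354.2), 'size': (47.5, 43.6), 'ang': 2.4, 'z': array([30.7, 37.8, 44.4]), 'n': 138}
knob [0.45869287 0.22041646 0.10938741] 68
side {'c': (352.5, 342.9), 'size': (74.1, 48.7), 'ang': -88.1, 'z': array([30.2, 37.1, 39.6]), 'n': 585}
pos [0.3797 0.2114 0.3521] yaw 92.36 turn 0 shift [ 6.  79.1 91.1] w 49.9 F [ 0.8 -0.5  0.1] grip 0.0 t 48.08 tilt [0.0003 0.    ]
```

View pics/z7.png

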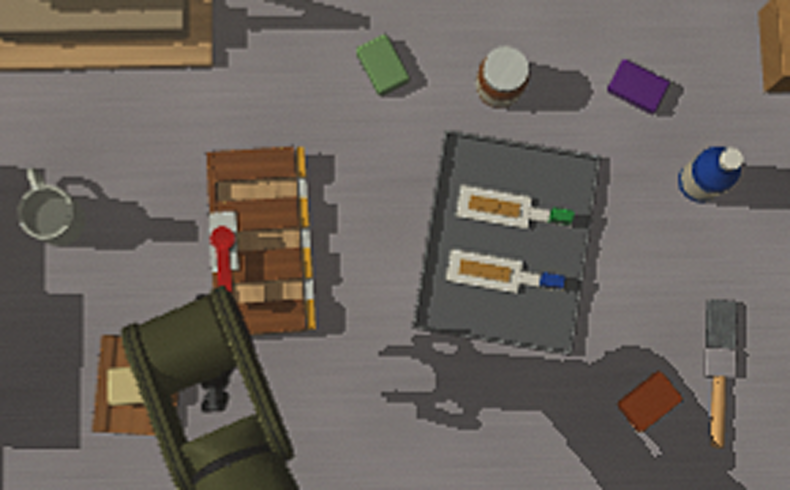

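The handle is closed (its knob, in the side view, is within 4 mm of where it started), both slides lie flat in the tray, and the soap is on the board at (352,343) mm. Bystanders are in place and the arm is clear, so I'm handing in.

```bash
python3 -c "
from h import *
print(env.job_done())"
```

```text
the job is handed in; nothing more can be done
None
```

I handed the job in: the soap is flat on the board, both slides present (green and blue; red was absent) lie flat in the tray, and the handle is back at its closed stop; the hand-in call gave no verdict.

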